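# Show the microscope the side of a board with an inspection mirror

## Robot

A 6-joint arm with a two-finger parallel gripper is mounted at the origin on the work surface. World frame = base frame: x ahead of the robot, y to its left, z up, the work surface at z = 0. Lengths are in m, angles in rad, forces in N, time in s.
With the tool pointing down it reaches from about 0.35 to 1 m from the base axis. Payload 7.1 kg.
Tool frame: the origin (TCP) lies between the finger pads; the fingertips stand 8 mm ahead of it and the grasp point (between the pads) lies 11 mm behind it; z points along the fingers, y is the line along which they close (so a half turn about z gives the same grasp; the last joint's range is limited). The gripper opens to 85 mm and grips with 20 to 120 N. Pads are 22 mm wide; open, the fingers measure 114 mm over their backs; the gripper's body (76 mm by 85 mm) begins 54 mm behind the grasp point. The pads swing forward as they close: fully open they stand 13 mm farther back than shut.
Start: joints at [-1.158, 0.423, 1.63, -0, 1.089, -0.019], TCP at [0.262, -0.568, 0.239] pointing down, gripper open.
Joint ranges: [-3, 3], [-0.9, 2.11], [0.09, 2.58], [-1.31, 4.45], [0.11, 2.69], [-2.54, 2.54]. Speed limits (rad/s): [2.39, 2.39, 3.01, 3.14, 3.14, 3.14].

## Interface

Orientations are given as [roll, pitch, yaw] about the fixed x, y, z axes, in that order (R = Rz(yaw) Ry(pitch) Rx(roll)).
In Python, from plant import get_state, read_camera, close_job gives the robot as it stands.
- The arm moves only by the shell command python3 -m pendant 'ROWS' [FORCE]. ROWS is JSON, a list of rows, each an object of numbers: "dx", "dy", "dz": the shift along the tool's x, y, z in mm; "roll": the turn about the tool's z in rad; "grip": the closure, from 0 (fully open) to 1 (shut). A call has 1 to 8 rows; each row is the pose to reach, as a shift and turn from the pose commanded when the call began, along the tool's axes at that moment; what a row does not reach only later rows make up. A row lasts 1/8 s, in which the tool goes at most 62.5 mm and 10.7 degrees, less where a joint would pass 70% of its speed; a pose out of reach is approached as far as the arm can. A call with a gripper value outside its range is refused whole. The fingers move at their own pace and stop on an object; FORCE is the grip in N (left out, the last holds). Time passes only in rows, so rows that repeat a pose let the fingers close. It gives the time, the measured TCP pose, the force, the opening and the grip force at its end, in the units of the state.
- get_state(): the state, without advancing time (a new reading comes with each control period).
- read_camera(name): name is "side" or "top" or "wrist"; returns a dict with "color" (384x512x3 uint8, red, green, blue), "fx", "fy", "cx", "cy" (pixels), "rvec" (rotation vector, rad) and "tvec" (3), from world to camera coordinates, as OpenCV has them; the wrist camera has in their place "mount" (4x4, takes a point from camera to tool coordinates, whose origin is the TCP and whose axes are the flange's). Camera axes: x right, y down, z forward; pixel columns grow to the right and rows downward; lengths in m; the calibration is good to about 2 mm. A picture is of the moment at which its call begins: read the wrist's pose just before it. There is no depth.
- close_job(): hands the job in; it is judged then, once.
The state is a dict: "time": time; "joint_positions": joint angles; "joint_vel": joint speeds; "joint_efforts": joint torques, N m; "eef_pos": TCP position; "ee_rot": TCP orientation; "wrist_force": force on the tool from outside, world axes, zero at the start; "torque": the same for the moment, N m; "opening": finger opening in m; "gripper_force": force on a finger pad.
Only numpy, scipy, OpenCV 4.12 (cv2) and the standard library are available. Lean on these libraries where they do the work, as an engineer would, in place of code of your own. Each camera call takes 0.05 s, during which the arm holds its last target. There are 200 camera calls.

## Task

Take the inspection mirror out of its rest by the handle and hold it so that the microscope, which looks straight down, sees the orange dot on the upright board's face in the middle of the glass: the middle of the glass straight under the lens and level with the dot, the glass facing halfway between the lens and the dot. Hold it still there for two seconds and finish still holding it, the mirror touching nothing but the fingers. Never bump the board, its fixture or the microscope, and leave the bottle, the reel and the tape roll where they are.

Things in the scene. Friction and masses are not known exactly. Their poses are not given: they have to be found in the camera images.
- mirror: Loose rigid inspection mirror, about 90 g: round glass 40 mm across, 5.5 mm thick, 6 mm stem, red square handle 12 x 12 mm. Origin: centre of the glass face; z out of the reflecting face; handle along +y (axis 3 mm behind the face plane): stem 20-80 mm, red handle 80-225 mm from the origin. Starts level in the rest, glass up, face 59 mm above the bench.
- handle_grip (a point): Point on the axis of the red handle, 150 mm from the centre of the glass; axes as the mirror. The handle can be gripped across its 12 mm flats from about 110 to 190 mm from the glass centre. It starts 56 mm above the bench.
- tool_rest: Fixed grey rest for the mirror: base 60 x 160 x 6 mm, slotted posts (10 mm thick, 34 mm wide) at y = -60 and +66 mm. The handle lies along its y axis in open-topped slots 16 mm wide (floor 50 mm, cheeks to 59 mm above the bench) and lifts straight up. Origin on the bench straight below the start of handle_grip; z up.
- microscope: Fixed digital microscope on a boom stand. Origin on the bench straight below the lens; z up. Upright grey barrel 38 mm across, 118 mm long, in a black 52 mm ring; 14 mm boom 310 mm above the bench runs along its -y side to a column 225 mm away, 22 mm thick, 408 mm tall, on a grey base 150 x 130 mm.
- lens (a point): Centre of the microscope's lens, the lower end of the barrel, 245 mm above the bench; it looks straight down.
- board_fixture: Fixed steel plate, x -110 to 0, y -85 to 85 mm, 10 mm high; two brass blocks 33 mm high hold a green board on edge: 110 mm wide along y, 18 to 138 mm above the bench. The face with the dot is the plane x = -45 mm and looks along +x; parts on it stand out at most 4 mm. Origin on the bench straight below the lens, z up; its yaw about the line of sight varies.
- dot (a point): Centre of the orange dot, 11 mm in diameter on a white 22 mm square, on the board's face, 105 mm above the bench and 45 mm sideways from the microscope's line of sight.
- view_spot (a point): Empty point 140 mm straight below the lens, level with the dot (105 mm above the bench), where the glass centre belongs. z: the way the glass must face, 45 degrees between up to the lens and level across to the dot; y: level, parallel to the board's face. The handle may leave in any free direction square to z, most easily +y (the microscope column is on the -y side).
- flux_bottle: Loose amber flux bottle with red cap, 32 mm in diameter, 55 mm high, standing; origin at the centre of its underside. To be left alone.
- solder_reel: Loose solder reel, blue flanges with grey wire, 50 mm in diameter, 38 mm high, standing on its flange; origin at the centre of its underside. To be left alone.
- tape_roll: Loose golden tape roll lying flat, 72 mm in diameter, 19 mm high; origin at the centre of its underside. To be left alone.
Things that resemble listed ones, but are neither listed nor needed, are in the scene too. There is more than one size of the mirror; the one meant has the size given above. Of the things that look like the board_fixture, take the one that is farthest from the robot's base at the start.

How it is judged:
By the outcome, as a careful person would: the job done as asked, in the order asked, and still so for the second after the job is handed in, while the arm keeps its last pose, push and grip.
It also fails if it takes over 43 s, if anything falls off the work surface, if the arm or the gripper's body presses on something with over 40 N, if the wrist force passes 120 N, or if a joint passes its speed limit or range.

## Working session

There is one attempt and no reset: what is moved stays moved. The work goes in short steps, Python scripts to look and compute and a shell command to move; the robot and the scene stay as the last step left them, time stands still between calls to the robot, and variables do not carry over. Pictures are saved under pics/ and viewed, at most 10 in all, crops included, and the job is handed in when it is done.

```bash
ls; mkdir -p pics
python3 - <<'E'
from plant import *
import cv2,pickle
s=get_state();print(s)
d={n:read_camera(n) for n in("side","top","wrist")}
for n,c in d.items():
    cv2.imwrite(f"pics/{n}0.png",cv2.resize(c["color"][:,:,::-1],(800,600),interpolation=cv2.INTER_CUBIC))
    print(n,{k:v for k,v in c.items() if k!="color"})
pickle.dump((s,d),open("c0.pkl","wb"))
E
```

```text
pics
{'time': 0.0, 'joint_positions': array([-1.15801520e+00,  4.23871735e-01,  1.63073363e+00,  6.36459822e-07,
        1.08856901e+00, -1.90104802e-02]), 'joint_vel': array([ 8.54037531e-04, -1.09783967e-03,  3.29399481e-04,  4.99950018e-04,
       -6.43632922e-04, -6.13428650e-05]), 'joint_efforts': array([-2.20198883e-03, -5.57385385e+01, -2.81740165e+01, -2.49393901e-05,
        7.26567159e-03, -6.21464642e-05]), 'eef_pos': array([ 0.2613574 , -0.56712132,  0.23850924]), 'ee_rot': array([-3.14001123e+00, -3.06307817e-05,  4.31791289e-01]), 'wrist_force': array([-0.51786655, -0.03840151, -0.33786618]), 'torque': array([ 0.01522222, -0.04352169,  0.01783369]), 'gripper_force': 0.0, 'opening': 0.0853517447274221}
side {'fx': 386.56229790830537, 'fy': 386.56229790830537, 'cx': 254.2355191038896, 'cy': 200.88072575571155, 'rvec': array([ 0.54797259, -2.46891186,  1.44016665]), 'tvec': array([0.5364735 , 0.21610547, 0.90774392])}
top {'fx': 353.62595836374396, 'fy': 353.62595836374396, 'cx': 249.80200719524154, 'cy': 190.10780347423963, 'rvec': array([ 2.19760945, -2.21523429,  0.07016288]), 'tvec': array([0.06564713, 0.55806821, 1.07178011])}
wrist {'fx': 289.2553990766856, 'fy': 289.2553990766856, 'cx': 254.03988344991936, 'cy': 191.04663768270012, 'mount': array([[-2.66895433e-04, -9.61860150e-01, -2.73541551e-01,
         6.91205123e-02],
       [ 9.99999941e-01, -1.97602583e-04, -2.80869090e-04,
         9.73155227e-04],
       [ 2.16104268e-04, -2.73541610e-01,  9.61860146e-01,
        -1.34804983e-01],
       [ 0.00000000e+00,  0.00000000e+00,  0.00000000e+00,
         1.00000000e+00]])}
```

View pics/top0.png

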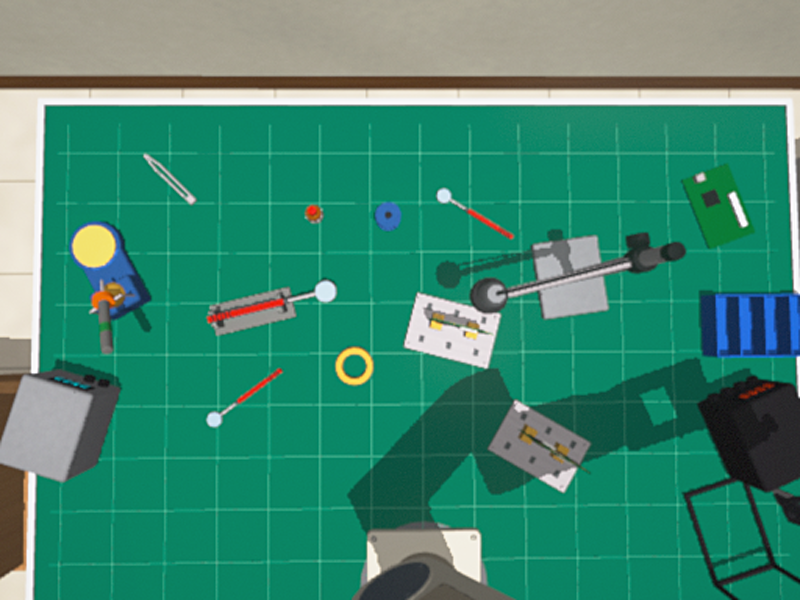

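View pics/side0.png

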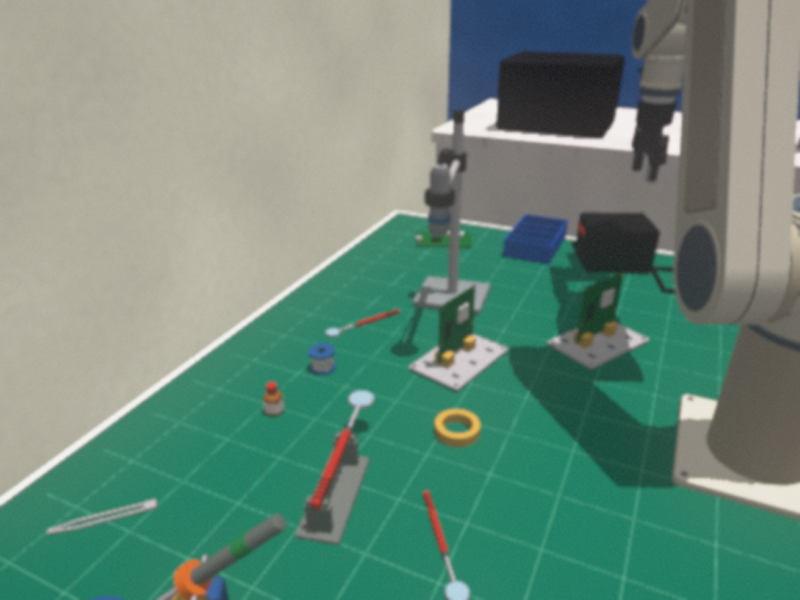

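Top view: the rest with the mirror runs from glass (325,291) to handle end (210,318). The far fixture is at (404–500, 293–368), under the microscope at (488,295). Moves only offer a turn about tool z, but the mirror has to tilt 45°, so I'll read the pendant's usage text first.

```bash
cat > h.py <<'E'
import numpy as np,cv2
from scipy.spatial.transform import Rotation as Ro
from plant import *
def ray(c,uv,s=None):
    """world origin and direction of native pixel uv"""
    d=np.array([(uv[0]-c["cx"])/c["fx"],(uv[1]-c["cy"])/c["fy"],1.])
    if "rvec" in c:
        R=Ro.from_rotvec(c["rvec"]).as_matrix(); return -R.T@c["tvec"],R.T@d
    R=Ro.from_euler("xyz",s["ee_rot"]).as_matrix(); M=c["mount"]
    return s["eef_pos"]+R@M[:3,3],R@M[:3,:3]@d
def onz(c,uv,z,s=None):
    o,d=ray(c,uv,s); return o+d*(z-o[2])/d[2]
def proj(c,P,s=None):
    P=np.atleast_2d(P)
    if "rvec" in c: Q=Ro.from_rotvec(c["rvec"]).apply(P)+c["tvec"]
    else:
        R=Ro.from_euler("xyz",s["ee_rot"]).as_matrix(); M=c["mount"]
        Q=((P-s["eef_pos"])@R-M[:3,3])@M[:3,:3]
    return np.c_[Q[:,0]/Q[:,2]*c["fx"]+c["cx"],Q[:,1]/Q[:,2]*c["fy"]+c["cy"]]
def tri(rays):
    A=0;b=0
    for o,d in rays:
        d=d/np.linalg.norm(d);P=np.eye(3)-np.outer(d,d);A=A+P;b=b+P@o
    return np.linalg.solve(A,b)
E
python3 - <<'E'
import pickle; from h import *
s,d=pickle.load(open("c0.pkl","rb")); t=d["top"]
f=lambda u,v,z:onz(t,(u*.64,v*.64),z).round(4)
print("glass",f(325,291,.059),"hend",f(211,318,.056))
for p in [(418,293),(500,312),(488,368),(404,346)]: print("plate",f(*p,.01))
for p in [(214,420),(282,370),(444,195),(512,238)]: print("other",f(*p,.01))
print("lens top",f(488,295,.363), "colbase",f(572,276,.01))
print("tape",f(354,366,.019),"reel",f(388,215,.038),"bottle",f(314,213,.055))
E
```

```text
glass [0.5687 0.1844 0.059 ] hend [0.5199 0.3975 0.056 ]
plate [0.5662 0.0066 0.01  ]
plate [ 0.5275 -0.1548  0.01  ]
plate [ 0.418  -0.1292  0.01  ]
plate [0.4625 0.0351 0.01  ]
other [0.323  0.4045 0.01  ]
other [0.418  0.2734 0.01  ]
other [ 0.7608 -0.0472  0.01  ]
other [ 0.6741 -0.1813  0.01  ]
lens top [ 0.5441 -0.0627  0.363 ] colbase [ 0.5977 -0.2992  0.01  ]
tape [0.4251 0.1328 0.019 ] reel [0.7158 0.0648 0.038 ] bottle [0.717  0.2051 0.055 ]
```

Run:
```python
import pickle; from h import *
s,d=pickle.load(open("c0.pkl","rb")); t=d["top"];sd=d["side"]
p=s["eef_pos"]
for h in (0,.1,.2,.25,.3,.35): print(h,(proj(sd,p+[0,0,h])/.64).round(0))
def crop(c,u,v,w,h,k): return cv2.resize(c["color"][v:v+h,u:u+w,::-1],(w*k,h*k),interpolation=cv2.INTER_CUBIC)
a=crop(t,250,150,80,100,5); b=crop(sd,250,90,80,100,5)
x=crop(t,125,175,100,40,4);y=crop(sd,190,240,100,40,4)
x2=crop(t,125,175,100,50,4);y2=crop(sd,180,240,100,50,4)
cv2.imwrite("pics/crop1.png",np.vstack([np.hstack([a,b])[:600]]))
cv2.imwrite("pics/crop2.png",np.vstack([crop(t,125,175,100,45,6),crop(sd,180,240,100,55,6)])[:600])
```

```text
0 [[642. 179.]]
0.1 [[651. 133.]]
0.2 [[660.  83.]]
0.25 [[665.  57.]]
0.3 [[671.  29.]]
0.35 [[676.   1.]]
```

View pics/crop1.png

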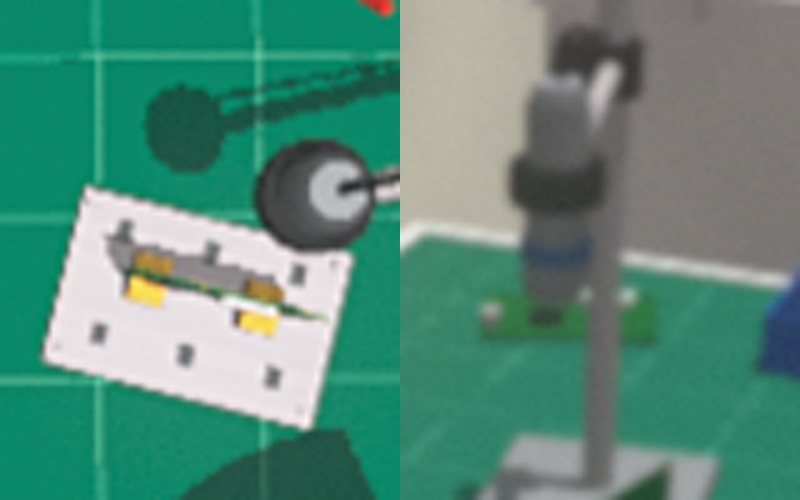

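Crop: the plate's corners are at (88,186), (352,252), (312,430), (43,362) in the left half (5x, offset 250,150). The barrel's top cap is at (335,190).

View pics/crop2.png

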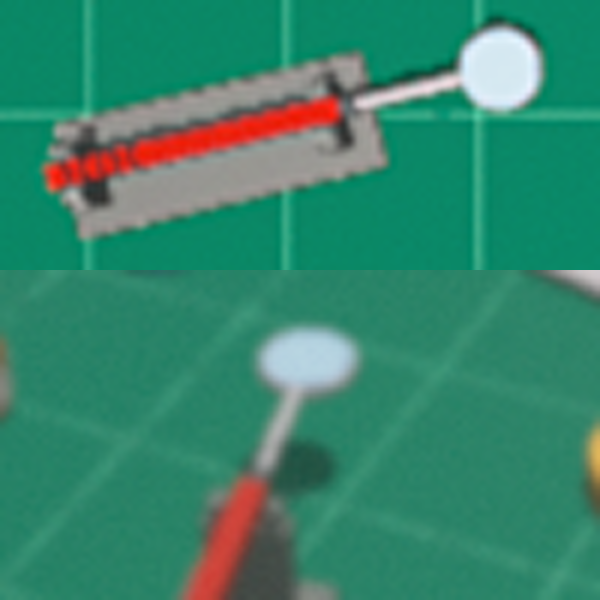

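Top half: glass centre at (501,67), handle end at (47,177). Bottom half: glass centre at (307,90) below the seam.

Run:
```python
import pickle; from h import *
from scipy.optimize import least_squares
s,d=pickle.load(open("c0.pkl","rb")); t=d["top"];sd=d["side"]
px=lambda u,v,o,k:(np.array([u,v])+.5)/k-.5+o
# fixture
C=np.array([[0,.085,.01],[0,-.085,.01],[-.11,-.085,.01],[-.11,.085,.01]])
P=np.array([px(*q,(250,150),5) for q in[(88,186),(352,252),(312,430),(43,362)]])
F=lambda v,X:np.c_[X[:,0]*np.cos(v[2])-X[:,1]*np.sin(v[2])+v[0],X[:,0]*np.sin(v[2])+X[:,1]*np.cos(v[2])+v[1],X[:,2]]
r=least_squares(lambda v:(proj(t,F(v,C))-P).ravel(),[.547,-.074,-.23]);print("fix",r.x,np.abs(r.fun).max())
f=r.x
print("side corner/dot/lens pred disp",(proj(sd,F(f,np.vstack([C,[[-.045,0,.105],[0,0,.245]]])))/.64).round(1))
print("lens cap top-cam",onz(t,px(335,190,(250,150),5),.363))
M=np.array([[0,0,.059],[0,.225,.056]])
Pt=np.array([px(*q,(125,175),6) for q in[(501,67),(47,177)]]);Ps=px(307,90,(180,240),6)
g=tri([ray(t,Pt[0]),ray(sd,Ps)]);print("glass tri",g)
r=least_squares(lambda v:np.r_[(proj(t,F(v,M))-Pt).ravel(),(proj(sd,F(v,M[:1]))-Ps).ravel()],[.569,.184,.22]);print("mir",r.x,r.fun.round(1))
m=r.x;G=F(m,np.array([[0,.180,.056]]))[0];print("grip180",G)
p=s["eef_pos"];R=Ro.from_euler("xyz",s["ee_rot"]).as_matrix()
print("tool shift mm to 180mm grip, height .14/.045:",(R.T@(G+[0,0,.084]-p)*1e3).round(1),(R.T@(G-[0,0,.011]-p)*1e3).round(1))
y0=s["ee_rot"][2];print("yaw now",y0,"want",m[2]+np.pi/2,"roll",-(m[2]+np.pi/2-y0))
```

```text
fix [ 0.54662246 -0.0735686  -0.25291732] 0.3871681460109926
side corner/dot/lens pred disp [[407.9 366.5]
 [460.7 329.5]
 [507.9 347.9]
 [457.1 389. ]
 [456.6 311.3]
 [438.3 233.2]]
lens cap top-cam [ 0.54654092 -0.07169072  0.363     ]
glass tri [0.56993861 0.18403722 0.05894838]
mir [0.56962688 0.18479407 0.22890328] [-0.2  0.2  0.4 -0.1 -0.1  0.2]
grip180 [0.52878316 0.36009892 0.056     ]
tool shift mm to 180mm grip, height .14/.045: [ 630.9 -730.    99.7] [ 630.9 -729.9  194.7]
yaw now 0.43179128886004814 want 1.7996996081130796 roll -1.3679083192530315
```

```bash
python3 -m pendant '[{"dx":40,"dy":-46,"dz":0,"roll":-0.17},{"dx":80,"dy":-92,"dz":0,"roll":-0.34},{"dx":120,"dy":-138,"dz":0,"roll":-0.51},{"dx":160,"dy":-184,"dz":0,"roll":-0.68},{"dx":200,"dy":-231,"dz":0,"roll":-0.85},{"dx":240,"dy":-277,"dz":0,"roll":-1.02},{"dx":280,"dy":-323,"dz":0,"roll":-1.19},{"dx":320,"dy":-370,"dz":0,"roll":-1.368}]'
cat > go.py <<'E'
import sys; from h import *
# remaining tool-axis shift (mm) and roll to a world target x y z yaw
s=get_state();T=np.array(eval(sys.argv[1]),float)
R=Ro.from_euler("xyz",s["ee_rot"]).as_matrix()
print(s["time"],s["eef_pos"].round(4),s["ee_rot"].round(3),"open",s["opening"],s["gripper_force"])
print("shift",(R.T@(T[:3]-s["eef_pos"])*1e3).round(1),"roll",round(-(T[3]-s["ee_rot"][2]),3))
E
python3 go.py "[.5288,.3601,.13,1.7997]"
```

```text
0.15 [ 0.2614 -0.5673  0.2387] [-3.14  -0.     0.432] open 0.0851918923567547 0.0
shift [ 630.9 -730.2  109.6] roll -1.368schema error: expected keys dx, dy, dz, roll, grip
```

```bash
python3 -m pendant '[{"dx":40,"dy":-46,"dz":0,"roll":-0.17,"grip":0},{"dx":80,"dy":-92,"dz":0,"roll":-0.34,"grip":0},{"dx":120,"dy":-138,"dz":0,"roll":-0.51,"grip":0},{"dx":160,"dy":-184,"dz":0,"roll":-0.68,"grip":0},{"dx":200,"dy":-231,"dz":0,"roll":-0.85,"grip":0},{"dx":240,"dy":-277,"dz":0,"roll":-1.02,"grip":0},{"dx":280,"dy":-323,"dz":0,"roll":-1.19,"grip":0},{"dx":320,"dy":-370,"dz":0,"roll":-1.368,"grip":0}]'; 
python3 go.py "[.5288,.3601,.13,1.7997]"
```

```text
time: 1.15
eef_pos: [0.3977, -0.0958, 0.2395]
ee_rot: [3.141, 0.0, 1.805]
wrist_force: [-0.2, -0.8, 0.4]
opening: 0.0858
gripper_force: 0.0
1.15 [ 0.3977 -0.0958  0.2395] [3.141 0.    1.805] open 0.08581257696245755 0.0
shift [413.  233.4 109.5] roll 0.005
```

```bash
python3 -m pendant '[{"dx":51,"dy":29,"dz":0,"roll":0.005,"grip":0},{"dx":102,"dy":58,"dz":0,"roll":0.005,"grip":0},{"dx":154,"dy":87,"dz":0,"roll":0.005,"grip":0},{"dx":206,"dy":116,"dz":0,"roll":0.005,"grip":0},{"dx":258,"dy":146,"dz":20,"roll":0.005,"grip":0},{"dx":310,"dy":175,"dz":50,"roll":0.005,"grip":0},{"dx":362,"dy":204,"dz":80,"roll":0.005,"grip":0},{"dx":413,"dy":233.4,"dz":109.5,"roll":0.005,"grip":0}]'; python3 go.py "[.5288,.3601,.045,1.7997]"
python3 - <<'E'
from h import *
s=get_state();c=read_camera("wrist")
m=[.56963,.18479,.2289]
X=np.array([[0,y,.062] for y in(.08,.225)]);W=np.c_[-X[:,1]*np.sin(m[2])+m[0],X[:,1]*np.cos(m[2])+m[1],X[:,2]]
print((proj(c,W,s)*1.5).round(0))
cv2.imwrite("pics/w1.png",cv2.resize(c["color"][:,:,::-1],None,fx=1.5,fy=1.5))
E
```

```text
time: 2.15
eef_pos: [0.5279, 0.3487, 0.1342]
ee_rot: [-3.141, 0.0, 1.795]
wrist_force: [1.1, -0.7, 0.4]
opening: 0.0851
gripper_force: 0.0
2.15 [0.5279 0.3487 0.1342] [-3.141  0.     1.795] open 0.08510832047709845 0.0
shift [10.9  3.5 89.2] roll -0.005
[[388. 456.]
 [388. 191.]]
```

View pics/w1.png

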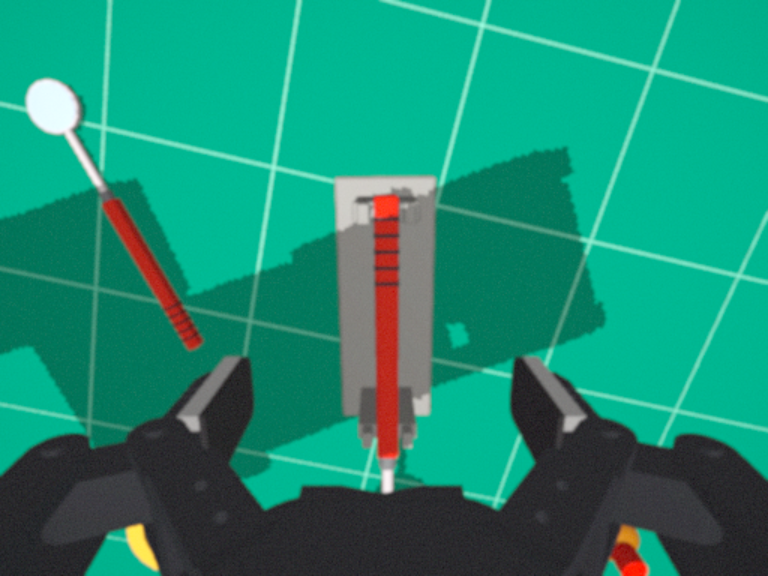

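Wrist view: the handle runs from (387,458) to (387,195), within 4 px of the prediction, and is centred between the fingers. Now I descend.

```bash
python3 -m pendant '[{"dx":0,"dy":0,"dz":30,"roll":0,"grip":0},{"dx":0,"dy":0,"dz":60,"roll":0,"grip":0},{"dx":0,"dy":0,"dz":60,"roll":0,"grip":0}]'; python3 go.py "[.5288,.3601,.045,1.7997]"
```

```text
time: 2.58
eef_pos: [0.5259, 0.3458, 0.0729]
ee_rot: [-3.136, 0.002, 1.795]
wrist_force: [-0.7, -0.3, -0.4]
opening: 0.0853
gripper_force: 0.0
2.575 [0.5259 0.3458 0.0729] [-3.136e+00  2.000e-03  1.795e+00] open 0.08531548732944004 0.0
shift [13.3  6.2 27.9] roll -0.005
```

```bash
python3 -m pendant '[{"dx":7,"dy":3,"dz":14,"roll":0,"grip":0},{"dx":13,"dy":6,"dz":28,"roll":0,"grip":0},{"dx":13,"dy":6,"dz":28,"roll":0,"grip":0.3},{"dx":13,"dy":6,"dz":28,"roll":0,"grip":0.5}]' 40; python3 go.py "[.5288,.3601,.045,1.7997]"
```

```text
time: 3.08
eef_pos: [0.5308, 0.3611, 0.0477]
ee_rot: [3.141, -0.0, 1.795]
wrist_force: [-0.8, 0.4, -0.1]
opening: 0.0514
gripper_force: 0.0
3.075 [0.5308 0.3611 0.0477] [ 3.141 -0.     1.795] open 0.051410560143129544 0.0
shift [-0.5 -2.1  2.7] roll -0.005
```

```bash
python3 -m pendant '[{"dx":0,"dy":-1.5,"dz":1,"roll":0,"grip":0.6},{"dx":0,"dy":-1.5,"dz":1,"roll":0,"grip":0.75},{"dx":0,"dy":-1.5,"dz":1,"roll":0,"grip":0.95},{"dx":0,"dy":-1.5,"dz":1,"roll":0,"grip":0.95},{"dx":0,"dy":-1.5,"dz":1,"roll":0,"grip":0.95}]' 40; python3 go.py "[.5288,.3601,.045,1.7997]"
```

```text
time: 3.7
eef_pos: [0.5293, 0.3605, 0.0468]
ee_rot: [3.141, -0.0, 1.795]
wrist_force: [-1.4, -1.2, 6.2]
opening: 0.0112
gripper_force: 40.5
3.7 [0.5293 0.3605 0.0468] [ 3.141 -0.     1.795] open 0.011163585790198586 40.526965856552124
shift [-0.3 -0.6  1.8] roll -0.005
```

```bash
python3 -m pendant '[{"dx":0,"dy":0,"dz":-20,"roll":0,"grip":0.95},{"dx":0,"dy":0,"dz":-60,"roll":0,"grip":0.95},{"dx":-30,"dy":0,"dz":-103,"roll":0,"grip":0.95},{"dx":-60,"dy":0,"dz":-103,"roll":0,"grip":0.95},{"dx":-90,"dy":0,"dz":-103,"roll":0,"grip":0.95},{"dx":-90,"dy":0,"dz":-103,"roll":0,"grip":0.95}]' 40; python3 -m pendant '[{"dx":0,"dy":0,"dz":0,"roll":0,"grip":0.95},{"dx":0,"dy":0,"dz":0,"roll":0,"grip":0.95},{"dx":0,"dy":0,"dz":0,"roll":0,"grip":0.95}]' 20;  cat > look.py <<'E'
import sys; from h import *
from scipy.optimize import least_squares
n=sys.argv[1]; s=get_state();R=Ro.from_euler("xyz",s["ee_rot"]).as_matrix()
g=s["eef_pos"]-.011*R[:,2]; yaw=s["ee_rot"][2]
print(s["time"],"grasp",g.round(4),"yaw",yaw.round(4),"f",s["gripper_force"])
cs={k:read_camera(k) for k in("side","top")}; im=[]
for k in cs:
    c=cs[k]; ctr=proj(c,g-.12*R[:,0])[0]; u=int(np.clip(ctr[0]-50,0,412));v=int(np.clip(ctr[1]-50,0,284))
    np.save(f"{n}_{k}.npy",[u,v]); im.append(cv2.resize(c["color"][v:v+100,u:u+100,::-1],(400,400),interpolation=cv2.INTER_CUBIC))
cv2.imwrite(f"pics/{n}.png",np.hstack(im))
# glass blob: pale pixels near predicted glass for best tilt; fit tilt by glass centre in both views
res={}
for k,c in cs.items():
    a=c["color"].astype(int); m=(a.min(2)>170)&(a[...,2]>=a[...,0]+6)
    nb,lab,st,cen=cv2.connectedComponentsWithStats(m.astype(np.uint8))
    res[k]=[(cen[i].round(1).tolist(),int(st[i,4])) for i in range(1,nb) if st[i,4]>25]
    print(k,res[k])
    for th in (0,30,45,60):
        t=np.radians(th);h=R[:,0];y=h*np.cos(t)+[0,0,np.sin(t)];z=-h*np.sin(t)+[0,0,np.cos(t)]
        print(" ",th,proj(c,g-.18*y+.003*z).round(1)[0])
E
python3 look.py a
```

```text
time: 4.45
eef_pos: [0.5497, 0.2713, 0.1505]
ee_rot: [3.141, -0.0, 1.792]
wrist_force: [0.6, 0.4, -1.2]
opening: 0.011
gripper_force: 39.8
time: 4.82
eef_pos: [0.549, 0.2735, 0.1493]
ee_rot: [-3.141, -0.0, 1.796]
wrist_force: [-0.2, 0.4, -1.4]
opening: 0.0112
gripper_force: 39.8
4.825 grasp [0.549  0.2735 0.1603] yaw 1.7957 f 39.75338637828827
side [([239.7, 201.2], 58), ([292.1, 378.2], 129)]
  0 [238.5 200.4]
  30 [237.4 235.1]
  45 [235.1 253.3]
  60 [231.8 271.3]
top [([283.6, 125.0], 59), ([236.7, 176.4], 165), ([18.1, 322.2], 30)]
  0 [236.7 176. ]
  30 [229.7 180.5]
  45 [221.1 183.6]
  60 [210.1 186.9]
```

```bash
python3 -m pendant '[{"dx":0,"dy":0,"dz":0,"roll":0,"grip":0.89},{"dx":0,"dy":0,"dz":0,"roll":0,"grip":0.89}]' 20; python3 -m pendant '[{"dx":0,"dy":0,"dz":0,"roll":0,"grip":0.875},{"dx":0,"dy":0,"dz":0,"roll":0,"grip":0.875}]' 20;  python3 look.py b | head -3
```

```text
time: 5.18
eef_pos: [0.5492, 0.2729, 0.1493]
ee_rot: [-3.141, 0.0, 1.795]
wrist_force: [-0.4, 0.2, -1.5]
opening: 0.0112
gripper_force: 39.8
time: 5.42
eef_pos: [0.5492, 0.2728, 0.1494]
ee_rot: [-3.142, -0.0, 1.795]
wrist_force: [-1.1, 0.0, -1.2]
opening: 0.011
gripper_force: 39.8
5.425 grasp [0.5492 0.2728 0.1604] yaw 1.7947 f 39.75336670875549
side [([239.8, 200.7], 58), ([292.1, 378.1], 130)]
  0 [238.7 200.2]
```

```bash
python3 -m pendant '[{"dx":0,"dy":0,"dz":0,"roll":0,"grip":0.866}]' 20|grep -E "open|gripper"; python3 -m pendant '[{"dx":0,"dy":0,"dz":0,"roll":0,"grip":0.862}]' 20|grep -E "open|gripper"; python3 look.py b | head -3
```

```text
opening: 0.0113
gripper_force: 22.5
opening: 0.0123
gripper_force: 8.6
5.775 grasp [0.5492 0.2728 0.1604] yaw 1.7948 f 8.607387095689774
side [([240.0, 200.7], 58), ([292.1, 378.2], 129)]
  0 [238.7 200.2]
```

```bash
python3 -m pendant '[{"dx":0,"dy":0,"dz":0,"roll":0,"grip":0.861}]' 20|grep -E "open|gripper"; python3 look.py b | head -2|tail -1;  python3 -m pendant '[{"dx":0,"dy":0,"dz":0,"roll":0,"grip":0.8605}]' 20|grep -E "open|gripper"; python3 look.py b | head -2|tail -1
```

```text
opening: 0.0119
gripper_force: 5.1
side [([240.6, 205.7], 36), ([292.1, 378.2], 129)]
opening: 0.0121
gripper_force: 4.3
side [([292.1, 378.2], 129)]
```

```bash
python3 -m pendant '[{"dx":0,"dy":0,"dz":0,"roll":0,"grip":0.8605},{"dx":0,"dy":0,"dz":0,"roll":0,"grip":0.8605}]' 20|grep -E "open|gripper|force"; python3 look.py c
```

```text
wrist_force: [-0.3, 2.4, 2.6]
opening: 0.0118
gripper_force: 4.9
6.575 grasp [0.5492 0.273  0.1606] yaw 1.7948 f 4.893235266208649
side [([292.1, 378.1], 130)]
  0 [238.6 200.2]
  30 [237.5 234.9]
  45 [235.2 253.1]
  60 [231.8 271.1]
top [([283.6, 125.0], 59)]
  0 [236.9 176. ]
  30 [229.9 180.5]
  45 [221.3 183.5]
  60 [210.3 186.9]
```

View pics/c.png

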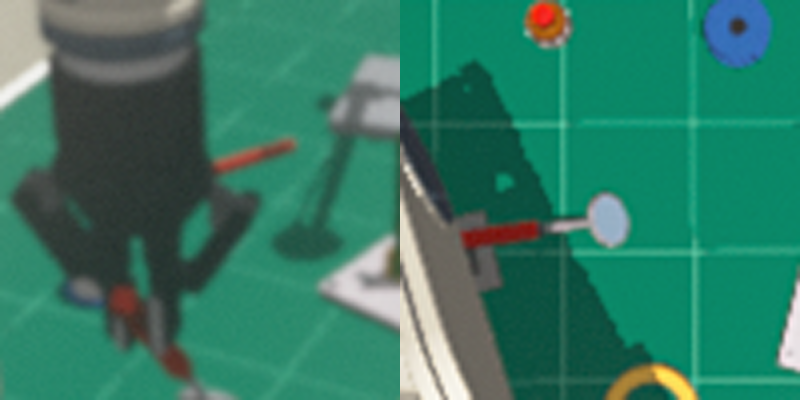

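Top half: the glass centre is at (608,220) and the mirror is clearly tilted, handle up. Now I work out the angle.

```bash
cat > ang.py <<'E'
import sys; from h import *
n,u,v,L=sys.argv[1],float(sys.argv[2]),float(sys.argv[3]),float(sys.argv[4])
c=read_camera("top");s=get_state();R=Ro.from_euler("xyz",s["ee_rot"]).as_matrix();g=s["eef_pos"]-.011*R[:,2];h=R[:,0]
o=np.load(f"{n}_top.npy");p=np.array([u-400+.5,v+.5])/4-.5+o;print("pix",p)
for th in range(30,66,3):
    t=np.radians(th);y=h*np.cos(t)+[0,0,np.sin(t)];z=-h*np.sin(t)+[0,0,np.cos(t)]
    gl=g-L*y+.003*z; rim=gl-.02*y-.0055*z
    print(th,(proj(c,gl)[0]-p).round(1),"rim z",rim[2].round(4))
E
python3 ang.py c 608 220 .18
```

```text
pix [215.625 185.625]
30 [14.3 -5.2] rim z 0.0584
33 [12.8 -4.6] rim z 0.0495
36 [11.2 -4. ] rim z 0.041
39 [ 9.5 -3.4] rim z 0.0327
42 [ 7.6 -2.8] rim z 0.0249
45 [ 5.7 -2.1] rim z 0.0174
48 [ 3.7 -1.5] rim z 0.0103
51 [ 1.5 -0.8] rim z 0.0036
54 [-0.7 -0.1] rim z -0.0027
57 [-3.   0.5] rim z -0.0085
60 [-5.4  1.2] rim z -0.0139
63 [-7.8  1.9] rim z -0.0188
```

```bash
python3 -m pendant '[{"dx":0,"dy":0,"dz":6,"roll":0,"grip":0.861},{"dx":0,"dy":0,"dz":12,"roll":0,"grip":0.861},{"dx":0,"dy":0,"dz":17.5,"roll":0,"grip":0.861},{"dx":0,"dy":0,"dz":17.5,"roll":0,"grip":0.861},{"dx":0,"dy":0,"dz":17.5,"roll":0,"grip":0.861}]' 20; python3 -m pendant '[{"dx":0,"dy":0,"dz":0,"roll":0,"grip":0.95},{"dx":0,"dy":0,"dz":0,"roll":0,"grip":0.95}]' 80;python3 -m pendant '[{"dx":0,"dy":0,"dz":-20,"roll":0,"grip":0.95},{"dx":0,"dy":0,"dz":-40,"roll":0,"grip":0.95},{"dx":0,"dy":0,"dz":-40,"roll":0,"grip":0.95}]' 80; python3 look.py d
```

```text
time: 7.35
eef_pos: [0.5489, 0.2722, 0.1314]
ee_rot: [-3.14, 0.001, 1.795]
wrist_force: [0.5, -0.3, -0.4]
opening: 0.0118
gripper_force: 3.1
time: 7.6
eef_pos: [0.5491, 0.2727, 0.1319]
ee_rot: [-3.141, 0.0, 1.795]
wrist_force: [0.1, -0.4, -1.2]
opening: 0.0103
gripper_force: 78.0
time: 7.98
eef_pos: [0.5508, 0.2736, 0.175]
ee_rot: [3.136, -0.001, 1.795]
wrist_force: [0.4, 0.2, -1.5]
opening: 0.0103
gripper_force: 78.1
7.975 grasp [0.5508 0.2736 0.186 ] yaw 1.7949 f 78.0792224407196
side [([292.1, 378.2], 129)]
  0 [237.7 191.3]
  30 [236.5 226.7]
  45 [234.2 245. ]
  60 [230.8 263.1]
top [([283.6, 125.0], 59), ([18.1, 322.2], 30)]
  0 [236.5 174.5]
  30 [229.4 179.2]
  45 [220.6 182.4]
  60 [209.3 185.9]
```

View pics/d.png

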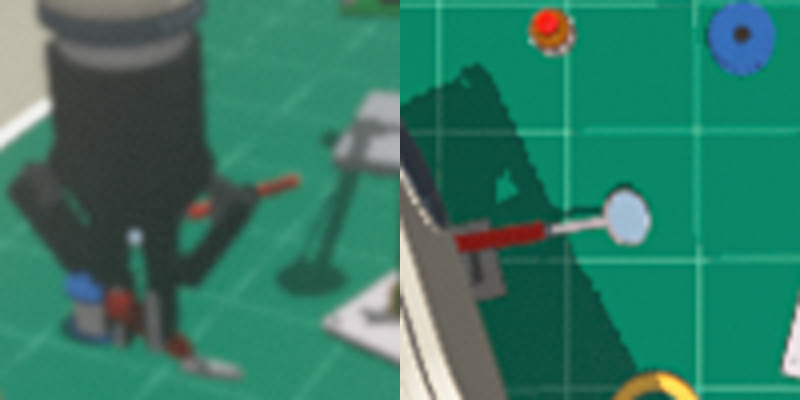

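Top: glass centre at (627,216). Side: glass centre at (213,367), partly cut off on the left by the finger. I'll triangulate these.

```bash
cat > tri.py <<'E'
import sys; from h import *
n,tu,tv,su,sv=sys.argv[1],*map(float,sys.argv[2:6])
s=get_state();R=Ro.from_euler("xyz",s["ee_rot"]).as_matrix();g=s["eef_pos"]-.011*R[:,2]
q=lambda k,u,v:ray(read_camera(k),(np.array([u,v])+.5)/4-.5+np.load(f"{n}_{k}.npy"))
G=tri([q("top",tu-400,tv),q("side",su,sv)]);d=R.T@(G-g)*1e3
print(s["time"],"grasp",g.round(4),"glass",G.round(4),"tool-frame",d.round(1),"dist",np.linalg.norm(d).round(1),"elev of grip above glass deg",np.degrees(np.arctan2(d[2],-d[0])).round(1))
E
python3 tri.py d 627 216 213 367; python3 ang.py d 627 216 .18|grep -E "^(33|36|39|42|45)"
```

```text
8.075 grasp [0.5494 0.2729 0.1837] glass [0.5787 0.1508 0.0621] tool-frame [-125.7    1.3  121.5] dist 174.8 elev of grip above glass deg 44.0
33 [ 8.9 -2. ] rim z 0.0714
36 [ 7.2 -1.4] rim z 0.0628
39 [ 5.5 -0.7] rim z 0.0546
42 [ 3.6 -0.1] rim z 0.0467
45 [1.6 0.6] rim z 0.0392
```

```bash
python3 -m pendant '[{"dx":0,"dy":0,"dz":-30,"roll":0,"grip":0.95},{"dx":-10,"dy":20,"dz":-55,"roll":0.1,"grip":0.95},{"dx":-28,"dy":42,"dz":-60,"roll":0.2,"grip":0.95},{"dx":-45,"dy":66,"dz":-60,"roll":0.3,"grip":0.95},{"dx":-62,"dy":90,"dz":-60,"roll":0.4,"grip":0.95},{"dx":-80,"dy":114,"dz":-60,"roll":0.5,"grip":0.95},{"dx":-97,"dy":138,"dz":-60,"roll":0.6,"grip":0.95},{"dx":-111,"dy":160,"dz":-60,"roll":0.7,"grip":0.95}]' 80; python3 go.py "[.776,-.133,.2265,-.253]"
```

```text
time: 9.22
eef_pos: [0.7304, 0.1994, 0.2307]
ee_rot: [-3.14, 0.001, 1.091]
wrist_force: [-0.0, 0.6, -0.6]
opening: 0.0105
gripper_force: 78.1
9.225 [0.7304 0.1994 0.2307] [-3.140e+00  1.000e-03  1.091e+00] open 0.010462347580336503 78.13724398612976
shift [-273.9  193.9    4.3] roll 1.344
```

```bash
python3 -m pendant '[{"dx":-34,"dy":24,"dz":0,"roll":0.168,"grip":0.95},{"dx":-68,"dy":48,"dz":0,"roll":0.336,"grip":0.95},{"dx":-102,"dy":72,"dz":0,"roll":0.504,"grip":0.95},{"dx":-136,"dy":96,"dz":0,"roll":0.672,"grip":0.95},{"dx":-170,"dy":120,"dz":0,"roll":0.84,"grip":0.95},{"dx":-204,"dy":144,"dz":0,"roll":1.008,"grip":0.95},{"dx":-238,"dy":168,"dz":2,"roll":1.176,"grip":0.95},{"dx":-274,"dy":194,"dz":4,"roll":1.344,"grip":0.95}]' 80;python3 -m pendant '[{"dx":0,"dy":0,"dz":0,"roll":0,"grip":0.95},{"dx":0,"dy":0,"dz":0,"roll":0,"grip":0.95},{"dx":0,"dy":0,"dz":0,"roll":0,"grip":0.95}]' 80; python3 go.py "[.776,-.133,.2265,-.253]";python3 look.py e
```

```text
time: 10.22
eef_pos: [0.7764, -0.1334, 0.2267]
ee_rot: [3.142, 0.002, -0.255]
wrist_force: [0.6, 0.7, -1.3]
opening: 0.0104
gripper_force: 78.2
time: 10.6
eef_pos: [0.7766, -0.1309, 0.2276]
ee_rot: [-3.141, 0.001, -0.247]
wrist_force: [-0.3, -0.0, -1.0]
opening: 0.0106
gripper_force: 78.2
10.6 [ 0.7766 -0.1309  0.2276] [-3.141e+00  1.000e-03 -2.470e-01] open 0.01057216963839382 78.159019947052
shift [-0.1  2.2  1.1] roll 0.006
10.6 grasp [ 0.7766 -0.1309  0.2386] yaw -0.2472 f 78.159019947052
side [([292.2, 378.2], 122)]
  0 [263.9 145.7]
  30 [257.9 172.8]
  45 [250.8 181.6]
  60 [241.9 186.7]
top [([136.6, 268.1], 59)]
  0 [312.2 167.4]
  30 [307.6 163. ]
  45 [307.4 155. ]
  60 [308.5 144.1]
```

View pics/e.png

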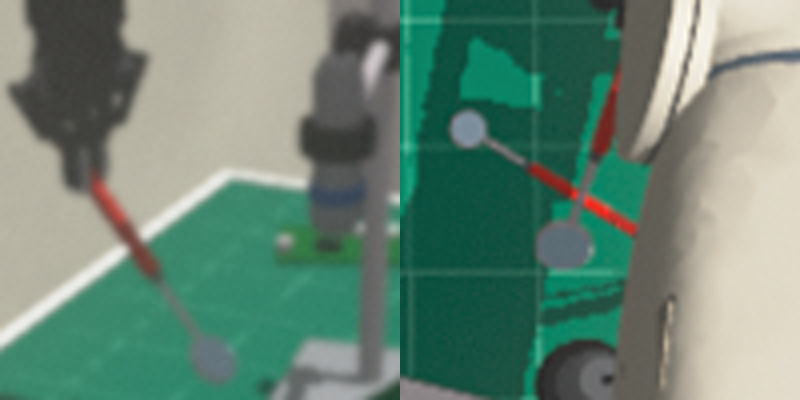

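Both views are clear: glass centre at (565,245) in top and (214,358) in side.

```bash
python3 tri.py e 565 245 214 358; python3 ang.py e 565 245 .18|grep -E "^(pix|42|45|48)";python3 ang.py e 565 245 .175|grep -E "^(42|45|48)"
python3 - <<'E'
from h import *
# precise: fit glass ellipse + red handle line in side view, 3D axis by tilt fit
s=get_state();R=Ro.from_euler("xyz",s["ee_rot"]).as_matrix();g=s["eef_pos"]-.011*R[:,2];h=R[:,0]
c=read_camera("side");o=np.load("e_side.npy")
for L in(.174,.177,.18):
  for th in (43,45,47):
    t=np.radians(th);y=h*np.cos(t)+[0,0,np.sin(t)];z=-h*np.sin(t)+[0,0,np.cos(t)]
    A=[g-L*y+.003*z,g-(L-.08)*y,g-(L-.02)*y]
    print(L,th,(((proj(c,A)-o)+.5)*4-.5).round(1).tolist())
E
```

```text
10.7 grasp [ 0.7768 -0.131   0.2389] glass [ 0.6541 -0.1005  0.1141] tool-frame [-126.4    0.5  124.8] dist 177.6 elev of grip above glass deg 44.6
pix [307.875 153.875]
42 [-0.3  2.8] rim z 0.1034
45 [-0.3  1. ] rim z 0.0958
48 [-0.1 -1. ] rim z 0.0887
42 [0.2 1.4] rim z 0.1067
45 [ 0.3 -0.4] rim z 0.0993
48 [ 0.4 -2.3] rim z 0.0924
0.174 43 [[216.5, 349.0], [154.8, 265.6], [199.5, 329.5]]
0.174 45 [[212.5, 352.7], [152.7, 267.7], [195.9, 332.7]]
0.174 47 [[208.3, 356.2], [150.5, 269.7], [192.2, 335.8]]
0.177 43 [[218.8, 352.2], [157.1, 268.8], [201.8, 332.7]]
0.177 45 [[214.6, 356.0], [154.9, 271.0], [198.1, 336.0]]
0.177 47 [[210.4, 359.6], [152.6, 273.0], [194.3, 339.1]]
0.18 43 [[221.1, 355.4], [159.3, 272.0], [204.0, 335.9]]
0.18 45 [[216.8, 359.3], [157.0, 274.2], [200.3, 339.3]]
0.18 47 [[212.4, 362.9], [154.7, 276.3], [196.4, 342.4]]
```

```bash
python3 -m pendant '[{"dx":-14,"dy":0,"dz":2,"roll":0.003,"grip":0.95},{"dx":-30,"dy":0,"dz":4,"roll":0.006,"grip":0.95},{"dx":-48,"dy":0,"dz":6,"roll":0.006,"grip":0.95},{"dx":-66,"dy":0,"dz":8,"roll":0.006,"grip":0.95},{"dx":-84,"dy":0,"dz":9,"roll":0.006,"grip":0.95},{"dx":-98,"dy":0,"dz":9,"roll":0.006,"grip":0.95},{"dx":-107,"dy":0,"dz":9,"roll":0.006,"grip":0.95},{"dx":-110.8,"dy":0.8,"dz":9,"roll":0.006,"grip":0.95}]' 80;python3 -m pendant '[{"dx":0,"dy":0,"dz":0,"roll":0,"grip":0.95},{"dx":0,"dy":0,"dz":0,"roll":0,"grip":0.95},{"dx":0,"dy":0,"dz":0,"roll":0,"grip":0.95}]' 80
python3 - <<'E'
from h import *
s=get_state();R=Ro.from_euler("xyz",s["ee_rot"]).as_matrix();g=s["eef_pos"]-.011*R[:,2]
print(s["ee_rot"],"glass est",g+R@[-.1264,.0005,.1248])
c=read_camera("side");u,v=np.array(proj(c,[.5466,-.0736,.105])[0]).astype(int)-[50,50]
np.save("f_side.npy",[u,v]);cv2.imwrite("pics/f.png",cv2.resize(c["color"][v:v+100,u:u+100,::-1],(600,600),interpolation=cv2.INTER_CUBIC))
y=(R[:,0]+[0,0,1])/2**.5;z=(-R[:,0]+[0,0,1])/2**.5
o=np.array([u,v]);V=np.array([.5466,-.0736,.105])
print(((proj(c,[V,V-.02*y,V+.02*y,V+.02*R[:,1],V-.02*R[:,1],V-.045*R[:,0],V+[0,0,.14]])-o+.5)*6-.5).round(0))
E
```

```text
time: 11.95
eef_pos: [0.669, -0.1057, 0.2192]
ee_rot: [3.142, -0.0, -0.255]
wrist_force: [0.3, 0.6, -0.5]
opening: 0.0102
gripper_force: 78.2
time: 12.32
eef_pos: [0.6695, -0.1058, 0.2188]
ee_rot: [-3.142, -0.0, -0.255]
wrist_force: [0.1, 0.2, -1.5]
opening: 0.01
gripper_force: 78.2
[-3.14157891e+00 -1.27930237e-04 -2.55220874e-01] glass est [ 0.54704287 -0.07441149  0.10499677]
[[305. 305.]
 [328. 340.]
 [282. 271.]
 [330. 290.]
 [280. 321.]
 [382. 334.]
 [312.  34.]]
```

View pics/f.png

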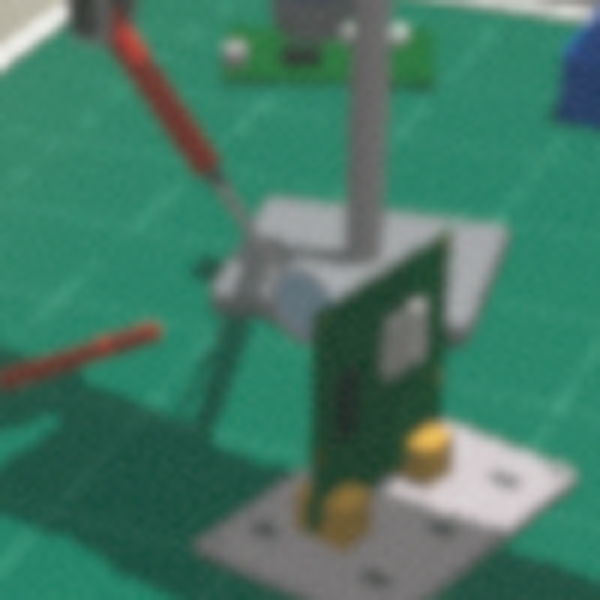

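Side view: the glass is at (302,303), against a predicted (305,305). The face seen here is the board's back, with a white part at (405,335). My last picture goes to the wrist camera, to check the dot's face.

Run:
```python
from h import *
s=get_state();R=Ro.from_euler("xyz",s["ee_rot"]).as_matrix()
c=read_camera("wrist");V=np.array([.5466,-.0736,.105]);a=-.253;fx=np.array([np.cos(a),np.sin(a),0]);fy=np.array([-np.sin(a),np.cos(a),0])
print((proj(c,[V,V-.045*fx,V+.02*fy,V-.02*fy,V-.045*fx+.055*fy+[0,0,.033],V-.045*fx-.055*fy+[0,0,.033]],s)*1.5).round(0))
cv2.imwrite("pics/w2.png",cv2.resize(c["color"][:,:,::-1],None,fx=1.5,fy=1.5,interpolation=cv2.INTER_CUBIC))
```

```text
[[380. 466.]
 [380. 520.]
 [350. 466.]
 [409. 466.]
 [292. 562.]
 [467. 562.]]
```

View pics/w2.png

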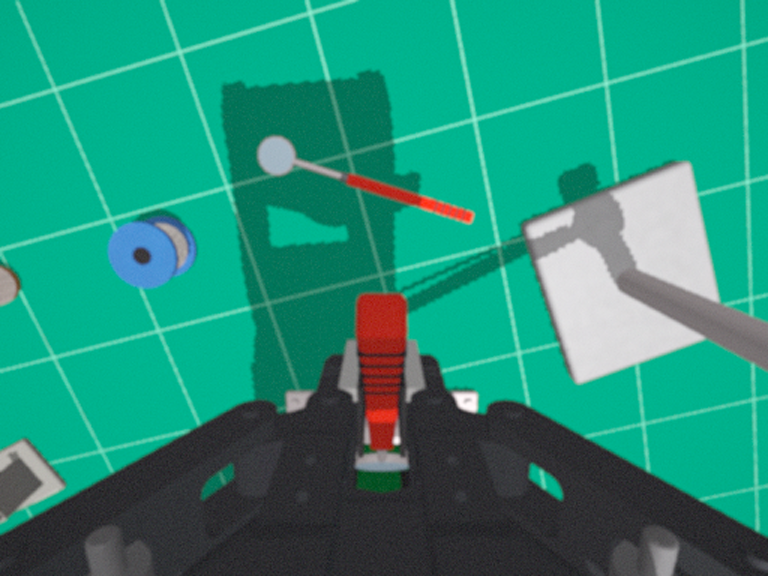

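Wrist view: the glass is at (382,462), predicted (380,466). The plate's corners at (290,400) and (475,400) sit evenly about it. It's aligned and touching nothing, so I hold for over 2 s.

```bash
python3 -m pendant '[{"dx":0,"dy":0,"dz":0,"roll":0,"grip":0.95},{"dx":0,"dy":0,"dz":0,"roll":0,"grip":0.95},{"dx":0,"dy":0,"dz":0,"roll":0,"grip":0.95},{"dx":0,"dy":0,"dz":0,"roll":0,"grip":0.95},{"dx":0,"dy":0,"dz":0,"roll":0,"grip":0.95},{"dx":0,"dy":0,"dz":0,"roll":0,"grip":0.95},{"dx":0,"dy":0,"dz":0,"roll":0,"grip":0.95},{"dx":0,"dy":0,"dz":0,"roll":0,"grip":0.95}]' 80 >/dev/null; python3 -m pendant '[{"dx":0,"dy":0,"dz":0,"roll":0,"grip":0.95},{"dx":0,"dy":0,"dz":0,"roll":0,"grip":0.95},{"dx":0,"dy":0,"dz":0,"roll":0,"grip":0.95},{"dx":0,"dy":0,"dz":0,"roll":0,"grip":0.95},{"dx":0,"dy":0,"dz":0,"roll":0,"grip":0.95},{"dx":0,"dy":0,"dz":0,"roll":0,"grip":0.95},{"dx":0,"dy":0,"dz":0,"roll":0,"grip":0.95},{"dx":0,"dy":0,"dz":0,"roll":0,"grip":0.95}]' 80 >/dev/null; python3 -m pendant '[{"dx":0,"dy":0,"dz":0,"roll":0,"grip":0.95},{"dx":0,"dy":0,"dz":0,"roll":0,"grip":0.95},{"dx":0,"dy":0,"dz":0,"roll":0,"grip":0.95},{"dx":0,"dy":0,"dz":0,"roll":0,"grip":0.95}]' 80; python3 -c "
from plant import *
print(close_job())"
```

```text
time: 14.92
eef_pos: [0.6691, -0.1057, 0.2189]
ee_rot: [3.142, 0.0, -0.255]
wrist_force: [-0.4, 0.3, -1.8]
opening: 0.0103
gripper_force: 78.2
the job is handed in; nothing more can be done
None
```

The job is handed in at 14.9 s: the arm holds the mirror under the lens, level with the dot and tilted about 45° (±1°), the glass centre within about 2 mm; it was held still over 2 s, but no camera view showed the dot itself, so its place is taken from your description.

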